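# Snap the food box lid shut

### The job

The lid of the rectangular flake-food box on the aquarium shelf is only half on: go round its rim and press each of the four raised rim sections straight down until every one is fully home, level with the lid's fixed corner pieces. Only press; do not lift, tip or push the box away from its place, and leave the other things on the shelf undisturbed.

Things in the scene. Friction and masses are not known exactly. Their poses are not given: they have to be found in the camera images.
- food_box: rectangular flake-food box, loose, 0.5 to 1 kg: grey body 132 x 92 mm, white lid, 144 x 104 mm over the rim. Origin: centre of its underside; x along its long side, z up. Lid: fixed middle panel (104 x 64 mm, top 62 mm above shelf), four fixed corner pieces (16 mm square, tops 66 mm above shelf) and between the corners four movable rim sections, one a side, all standing proud at the start
- rim_near (a joint): how far the rim section on the box's -x side is pressed down, m: 0 = fully up (top 74 mm above the shelf, 8 mm above the corner pieces), 0.008 = fully home (top 66 mm, level with the corner pieces). Starts between 0 and 0.003. Moves straight down under about 7 to 8 N, stays where it is left, hard stop when home
- rim_near_top (a point): middle of the top face of the rim section on the box's -x side (short, 64 mm long along the box's y, centred at box x = -63 mm, y = 0; top 18 mm wide, 6 mm thick, white plastic, with a skirt down its outer edge); moves with the section
- rim_far (a joint): how far the rim section on the box's +x side is pressed down, m: 0 = fully up (top 74 mm above the shelf, 8 mm above the corner pieces), 0.008 = fully home (top 66 mm, level with the corner pieces). Starts between 0 and 0.003. Moves straight down under about 7 to 8 N, stays where it is left, hard stop when home
- rim_far_top (a point): middle of the top face of the rim section on the box's +x side (short, 64 mm long along the box's y, centred at box x = +63 mm, y = 0; top 18 mm wide, 6 mm thick, white plastic, with a skirt down its outer edge); moves with the section
- rim_left (a joint): how far the rim section on the box's +y side is pressed down, m: 0 = fully up (top 74 mm above the shelf, 8 mm above the corner pieces), 0.008 = fully home (top 66 mm, level with the corner pieces). Starts between 0 and 0.003. Moves straight down under about 7 to 8 N, stays where it is left, hard stop when home
- rim_left_top (a point): middle of the top face of the rim section on the box's +y side (long, 104 mm long along the box's x, centred at box x = 0, y = +43 mm; top 18 mm wide, 6 mm thick, white plastic, with a skirt down its outer edge); moves with the section
- rim_right (a joint): how far the rim section on the box's -y side is pressed down, m: 0 = fully up (top 74 mm above the shelf, 8 mm above the corner pieces), 0.008 = fully home (top 66 mm, level with the corner pieces). Starts between 0 and 0.003. Moves straight down under about 7 to 8 N, stays where it is left, hard stop when home
- rim_right_top (a point): middle of the top face of the rim section on the box's -y side (long, 104 mm long along the box's x, centred at box x = 0, y = -43 mm; top 18 mm wide, 6 mm thick, white plastic, with a skirt down its outer edge); moves with the section
- dropper: bystander: empty clear dropper bottle, 30 mm across, 82 mm tall with its white twist cap, standing; origin at the centre of its underside; leave alone
- feeding_ring: bystander: flat red plastic feeding ring, 80 mm across, 12 mm high, lying; origin at the centre of its underside; leave alone
- holder: bystander: grey suction-cup holder, 44 mm across, 40 mm tall, standing on its cup; origin at the centre of its underside; leave alone
- tweezer: bystander: stainless aquascaping tweezer, 250 mm long, 8 mm high, lying along its own x; origin near its middle on the underside; leave alone
- jar: bystander: round closed pellet jar, 60 mm across, 80 mm tall, standing; origin at the centre of its underside; leave alone
- glass_cleaner: bystander: black glass-cleaning magnet, 75 x 42 x 34 mm with a grip bar on top; origin at the centre of its underside; leave alone
There are look-alikes about, which are no part of the job. Leave any orange look-alike of the food_box alone.

How it is judged:
At the end, for the whole second after the job is handed in: all four rim sections are pressed down to within 1.5 mm of fully home; the box stands flat (within 0.05 rad) on the shelf, at rest, within 25 mm of where it began (value of joint each of rim_near, rim_far, rim_left, rim_right above 0.0065 m and height (world z) of food_box below 0.004 m and angle between food_box's own z axis and vertical below 0.05 rad and distance of food_box from where it was at the start of the episode below 0.025 m and linear speed of food_box below 0.01 m/s); the robot touches nothing.
It fails at once if the box is lifted (more than 10 mm) or tipped (more than 0.15 rad) (height (world z) of food_box above 0.01 m or angle between food_box's own z axis and vertical above 0.15 rad).
It fails at once if the box is pushed more than 40 mm from its place (distance of food_box from where it was at the start of the episode above 0.04 m).
It fails at once if another thing on the shelf is shifted by more than 20 mm, lifted or knocked over (distance of any of dropper, feeding_ring, holder, tweezer, jar, glass_cleaner from where it was at the start of the episode above 0.02 m or angle between any of dropper, feeding_ring, holder, tweezer, jar, glass_cleaner's own z axis and vertical above 0.4 rad).
It also fails if it takes over 51 s, if anything falls off the work surface, if the arm or the gripper's body presses on something with over 40 N, if the wrist force passes 120 N, or if a joint passes its speed limit or range.

### The arm

A 7-joint arm with a two-finger parallel gripper is mounted at the origin on the work surface. World frame = base frame: x ahead of the robot, y to its left, z up, the work surface at z = 0. Lengths are in m, angles in rad, forces in N, time in s.
With the tool pointing down it reaches from about 0.4 to 0.85 m from the base axis. Payload 4.5 kg.
Tool frame: the origin (TCP) lies on the centre line of the jaws, within the pads' length; the fingertips stand ahead of it and the grasp point (between the pads) lies 6 mm ahead of it (r.tcp_to_tips is the x of the fingertips in the tool frame, in m); x points along the fingers, y is the direction in which the jaws open and shut, and the axes are right-handed (so a half turn about x gives the same grasp; the last joint's range is limited). The gripper opens to 88 mm and grips with 3 to 60 N. Pads are 18 mm wide; open, the fingers measure 123 mm over their backs; the gripper's body (75 mm by 187 mm) begins 45 mm behind the grasp point.
Start: joints at [1.142, 0.689, -0.195, 1.565, 0.157, 0.902, -0.215], TCP at [0.279, -0.559, 0.264] pointing down, gripper open.
Joint ranges: [-3.01, 3.01], [-0.46, 2.08], [-1.47, 1.51], [0.13, 2.56], [-1, 4.14], [0.04, 2.09], [-2.66, 2.66]. Speed limits (rad/s): [2.57, 2.57, 3.14, 3.14, 3.14, 3.14, 3.14].

### API

Orientations are given as a unit quaternion [x, y, z, w].
In Python, from plant import r gives the robot as it stands.
- The arm moves only by the tool play_rows, never from a script. Its argument "targets" is a list of rows, each a list of 3 entries, a list of its own where there are three numbers: the turn, a rotation vector about the world's x, y, z in rad, then the shift along the world's x, y, z in units of 40 mm (1.0 is 40 mm), then the closure in counts, from 0 (fully open) to 255 (shut). A call has 1 to 5 rows; each row shifts and turns the commanded pose from where the row before left it; what a row does not reach is not made up. A row lasts 1/10 s, in which the tool goes at most 50 mm and 8.59 degrees, less where a joint would pass 70% of its speed; a pose out of reach is approached as far as the arm can. A call is refused whole if a number of a shift passes 1 or a number of a turn 0.15, either way. A call with a gripper value outside its range is refused whole. The fingers move at their own pace and stop on an object; "newtons" is the grip in N (left out, the last holds). Time passes only in rows, so rows that do not move let the fingers close. It gives the time, the measured TCP pose, the force and the opening at its end, in the units of the state.
- r.get_state(): the state, without advancing time (a new reading comes with each control period).
- r.snapshot(name): name is "side" or "top"; returns a dict with "color" (400x640x3 uint8, red, green, blue), "fx", "fy", "cx", "cy" (pixels), "cam_to_world" (4x4, takes a point from camera to world coordinates). Camera axes: x right, y up, looking along -z (the intrinsics and any distortion apply to the point x, -y, -z); pixel columns grow to the right and rows downward; lengths in m; the calibration is good to about 2 mm. A picture is of the moment at which its call begins. There is no depth.
- r.finish_job(): hands the job in, once; it reports no verdict.
The state is a dict: "clock": time; "q": joint angles; "qd": joint speeds; "joint_torque": joint torques, N m; "tool_pos": TCP position; "eef_rot": TCP orientation; "contact_force": force on the tool from outside, world axes, zero at the start; "moment": the same for the moment, N m; "opening": opening from 0.0 (shut) to 1.0 (fully open).
Only numpy, scipy, OpenCV 4.12 (cv2) and the standard library are available. Lean on these libraries where they do the work, as an engineer would, in place of code of your own. Each camera call takes 0.05 s, during which the arm holds its last target.

## Working session

There is one attempt and no reset: what is moved stays moved. The work goes in short steps, Python scripts to look and compute and a tool call to move; the robot and the scene stay as the last step left them, time stands still between calls to the robot, and variables do not carry over. Pictures are saved under pics/ and viewed, and the job is handed in when it is done.

Besides the shell and the picture viewer there is one more tool, called after "Request:" in YAML: its name, and indented under it one key for each argument. play_rows: Moves the arm, as the interface text tells. Its arguments: {"type":"object","properties":{"targets":{"type":"array","items":{"type":"array"}},"newtons":{"type":"number"}},"required":["targets"]}

```bash
mkdir -p pics; ls; python3 - <<'E'
from plant import r
import cv2,pickle
s=r.get_state();print(s, r.tcp_to_tips)
for n in("top","side"):
    d=r.snapshot(n);pickle.dump(d,open(n+'0.pkl','wb'));cv2.imwrite(f'pics/{n}0.png',d['color'][:,:,::-1]);print({k:v for k,v in d.items() if k!='color'})
E
```

```text
pics
{'clock': 0.0, 'q': array([ 1.14179978,  0.68996581, -0.19449646,  1.5663713 ,  0.15728027,
        0.90251065, -0.21508886]), 'qd': array([ 3.72766570e-04,  4.64954322e-05,  6.27230864e-04,  5.51616678e-04,
       -1.10069676e-03,  5.72794144e-04, -1.35025943e-03]), 'joint_torque': array([-5.48761400e-04, -5.27558613e+01, -1.26705252e+00, -1.53426933e+01,
       -5.26948844e-02,  6.55384065e-03,  1.42853837e-04]), 'tool_pos': array([ 0.27871482, -0.55873652,  0.26291363]), 'eef_rot': array([-0.68805596, -0.16282163,  0.68845164, -0.16156254]), 'contact_force': array([0.05944132, 0.38241502, 0.27694471]), 'moment': array([ 0.00016025,  0.00254689, -0.06083587]), 'opening': 1.0017443177893084} 0.025
{'fx': 513.375880446699, 'fy': 513.375880446699, 'cx': 309.43497518793157, 'cy': 195.75479468105112, 'cam_to_world': array([[-1.55264819e-02,  9.94614681e-01, -1.02472260e-01,
         3.81495212e-01],
       [-9.99864862e-01, -1.59982396e-02, -3.78346554e-03,
         8.34447693e-04],
       [-5.40246614e-03,  1.02399668e-01,  9.94728667e-01,
         1.38129349e+00],
       [ 0.00000000e+00,  0.00000000e+00,  0.00000000e+00,
         1.00000000e+00]])}
{'fx': 405.62870691139324, 'fy': 405.62870691139324, 'cx': 317.9548959878424, 'cy': 195.12030571194884, 'cam_to_world': array([[-0.88422141,  0.29841357, -0.35930744,  0.15396213],
       [-0.46705386, -0.57090103,  0.6752279 ,  0.75405616],
       [-0.00363182,  0.76486689,  0.64417812,  0.76707366],
       [ 0.        ,  0.        ,  0.        ,  1.        ]])}
```

View pics/top0.png

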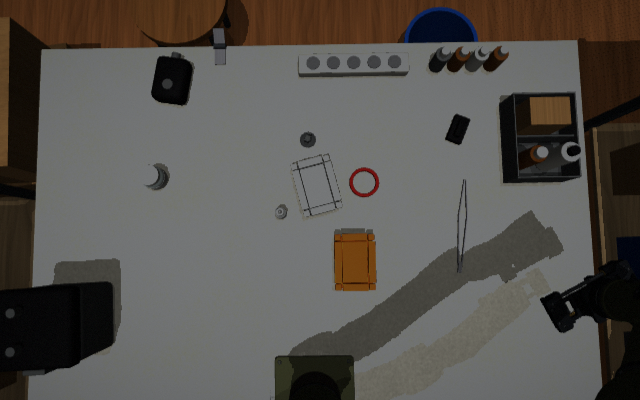

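View pics/side0.png

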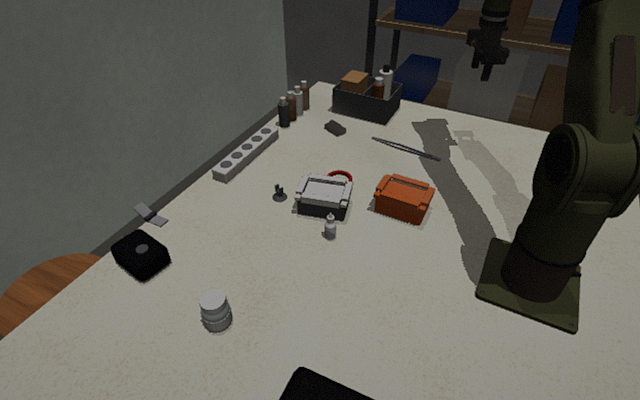

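Two candidates: the white-lidded box at top (317,184), and an orange one at (355,261). The white lid on a grey body fits the description; the orange one is the look-alike. I'll enlarge a crop to confirm and measure.

```bash
cat > h.py <<'E'
import numpy as np,pickle
def ray(d,u,v):
    M=d['cam_to_world'];c=np.array([(u-d['cx'])/d['fx'],-(v-d['cy'])/d['fy'],-1]);return M[:3,3],M[:3,:3]@c
def onz(d,u,v,z):
    o,k=ray(d,u,v);return o+k*(z-o[2])/k[2]
def proj(d,p):
    M=d['cam_to_world'];c=M[:3,:3].T@(np.array(p)-M[:3,3]);return d['cx']+d['fx']*c[0]/-c[2],d['cy']-d['fy']*c[1]/-c[2]
E
python3 - <<'E'
from h import *
import cv2
d=pickle.load(open('top0.pkl','rb'));s=pickle.load(open('side0.pkl','rb'))
I=d['color'][:,:,::-1]
a=cv2.resize(I[110:240,250:400],None,fx=5,fy=5,interpolation=cv2.INTER_CUBIC)[:600]
cv2.imwrite('pics/c1.png',np.clip(a.astype(float)*1.3,0,255).astype('uint8'))
b=cv2.resize(s['color'][160:250,250:450,::-1],None,fx=4,fy=4,interpolation=cv2.INTER_CUBIC)
cv2.imwrite('pics/c2.png',b)
print(I[150:215:8,285:350:6].mean(2).astype(int))
for n,u,v in[('dropper',281,212),('holder',308,139),('ring',364,182),('jar',155,177),('orange',355,261)]: print(n,onz(d,u,v,0.0).round(3),onz(d,u,v,0.07).round(3))
E
```

```text
[[117 117 119 118 117 117 117 117 117 116 118]
 [116 118 117 116  81 118 111 119 118 116 117]
 [117 119  40 118  57 107 119 116 118 117 117]
 [117 105 116 119 118 119 118  95 116 116 117]
 [117 120 118 117 119 117 119 116 118 117 118]
 [118 116 118 116 118 117 118 118 119  84 117]
 [117 116 109 118 118 119 118 118  54 117 115]
 [ 71 117 117 116  87  87 104 119 118 118 117]
 [ 66 118 117  98 113  83  97 114 117 118 117]]
dropper [0.481 0.083 0.   ] [0.476 0.079 0.07 ]
holder [0.68  0.008 0.   ] [0.665 0.007 0.07 ]
ring [ 0.559 -0.142  0.   ] [ 0.55  -0.135  0.07 ]
jar [0.582 0.425 0.   ] [0.572 0.404 0.07 ]
orange [ 0.347 -0.113  0.   ] [ 0.349 -0.107  0.07 ]
```

View pics/c1.png

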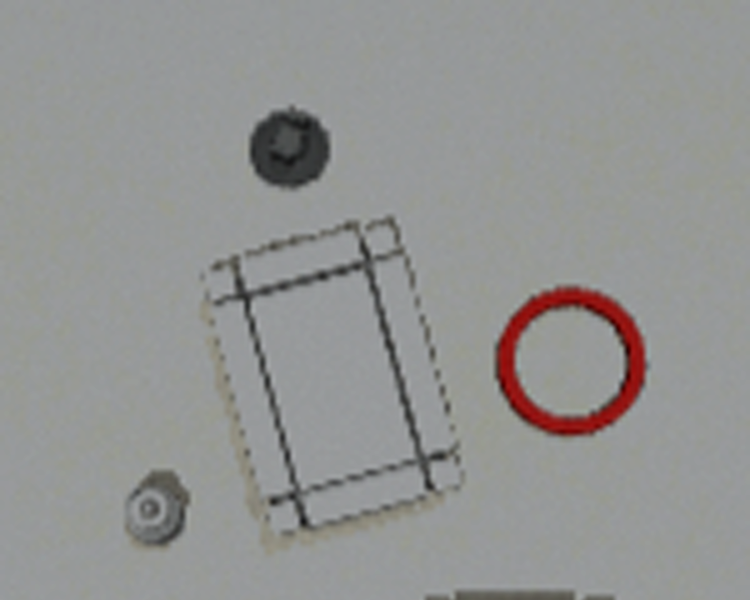

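View pics/c2.png

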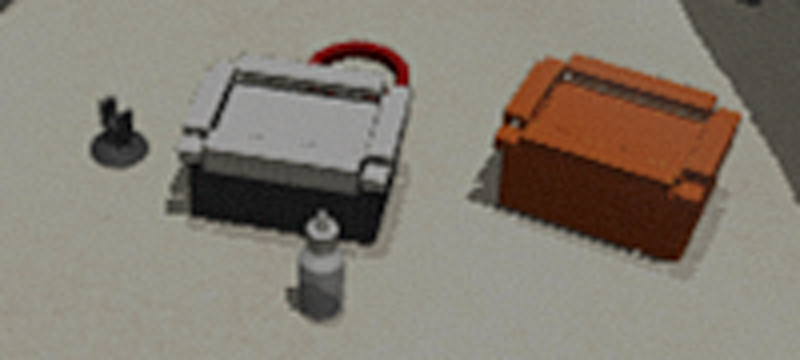

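The crop confirms it: white lid and grey body, with the lid corners at crop (203,270), (393,218), (462,487), (270,535). Next I'll check the size and pose.

```bash
python3 - <<'E'
from h import *
from scipy.spatial.transform import Rotation as R
d=pickle.load(open('top0.pkl','rb'));s=pickle.load(open('side0.pkl','rb'))
C=[onz(d,250+(u-2)/5,110+(v-2)/5,0.068)[:2] for u,v in[(203,270),(393,218),(462,487),(270,535)]]
C=np.array(C);print(C.round(4),[np.linalg.norm(C[i]-C[(i+1)%4]).round(4) for i in range(4)])
# panel corners (104x64) at gap crossings ~z .062
P=np.array([onz(d,250+(u-2)/5,110+(v-2)/5,0.066)[:2] for u,v in[(245,297),(367,264),(427,457),(298,493)]])
P2=P;print(P.round(4),[np.linalg.norm(P[i]-P[(i+1)%4]).round(4) for i in range(4)])
for Q in(C,P):
    ax=Q[0]+Q[1]-Q[2]-Q[3];ay=Q[0]+Q[3]-Q[1]-Q[2];print(Q.mean(0),np.degrees(np.arctan2(ax[1],ax[0])),np.degrees(np.arctan2(-ay[0],ay[1])))
c=C.mean(0)
# side view: corner check
print('side proj centre',proj(s,[*c,.062]))
from plant import r
st=r.get_state();print(R.from_quat(st['eef_rot']).as_matrix().round(3))
E
```

```text
[[ 0.6013  0.0543]
 [ 0.6269 -0.0446]
 [ 0.4864 -0.0772]
 [ 0.4634  0.0216]] [np.float64(0.1022), np.float64(0.1442), np.float64(0.1015), np.float64(0.1417)]
[[ 0.5871  0.0328]
 [ 0.6033 -0.0307]
 [ 0.5024 -0.0597]
 [ 0.4849  0.0069]] [np.float64(0.0655), np.float64(0.1051), np.float64(0.0689), np.float64(0.1055)]
[ 0.54450018 -0.01146611] 13.222037407535678 13.8519120845801
[ 0.54441714 -0.01265696] 15.11863351866503 14.546668380488192
side proj centre (np.float64(323.34861266539116), np.float64(189.9042954520783))
[[-0.001  0.447 -0.895]
 [ 0.001 -0.895 -0.447]
 [-1.    -0.002  0.   ]]
```

Box centre is about (0.5445, -0.012) with yaw of about 14°. The measured lid size of 143 x 102 mm matches the given one, and the side view agrees. I'll shut the gripper, go over there high up, and align the jaw line with the box's y.

Request:
play_rows:
  targets:
    - [[0, 0, -0.05], [0.2, 0.5, 0], 255]
    - [[0, 0, -0.05], [0.39, 1, 0], 255]
    - [[0, 0, -0.05], [0.39, 1, 0], 255]
    - [[0, 0, -0.05], [0.39, 1, 0], 255]
    - [[0, 0, -0.02], [0.39, 1, 0], 255]
  newtons: 20

```text
clock: 0.6
tool_pos: [0.3497, -0.3775, 0.2635]
eef_rot: [-0.702, -0.085, 0.702, -0.085]
contact_force: [0.8, -0.1, -0.6]
opening: 0.569
```

Request:
play_rows:
  targets:
    - [[0, 0, 0], [0.39, 1, 0], 255]
    - [[0, 0, 0], [0.39, 1, 0], 255]
    - [[0, 0, 0], [0.39, 1, 0], 255]
    - [[0, 0, 0], [0.39, 1, 0], 255]
    - [[0, 0, 0], [0.39, 1, 0], 255]

```text
clock: 1.1
tool_pos: [0.4277, -0.1776, 0.2636]
eef_rot: [-0.702, -0.086, 0.702, -0.086]
contact_force: [1.3, -1.0, 0.3]
opening: 0.119
```

Request:
play_rows:
  targets:
    - [[0, 0, 0], [0.39, 1, 0], 255]
    - [[0, 0, 0], [0.39, 1, 0], 255]
    - [[0, 0, 0], [0.2, 0.5, 0], 255]
    - [[0, 0, 0], [0, 0, 0], 255]
    - [[0, 0, 0], [0, 0, 0], 255]

```text
clock: 1.6
tool_pos: [0.4662, -0.0797, 0.2635]
eef_rot: [-0.701, -0.086, 0.702, -0.086]
contact_force: [0.3, -0.5, -0.8]
opening: 0.003
```

Request:
play_rows:
  targets:
    - [[0, 0, 0], [0.24, 0.66, 0], 255]
    - [[0, 0, 0], [0.23, 0.65, 0], 255]
    - [[0, 0, 0], [0, 0, -0.9], 255]
    - [[0, 0, 0], [0, 0, -0.9], 255]
    - [[0, 0, 0], [0, 0, -0.9], 255]

```text
clock: 2.1
tool_pos: [0.4852, -0.0292, 0.1549]
eef_rot: [0.702, 0.084, -0.702, 0.085]
contact_force: [-0.0, 0.1, -0.3]
opening: 0.006
```

Request:
play_rows:
  targets:
    - [[0, 0, 0], [0, 0, -0.7], 255]
    - [[0, 0, 0], [0, 0, -0.3], 255]
    - [[0, 0, 0], [0, 0, 0], 255]
    - [[0, 0, 0], [0, 0, 0], 255]

```text
clock: 2.5
tool_pos: [0.4858, -0.0278, 0.1165]
eef_rot: [0.702, 0.085, -0.702, 0.085]
contact_force: [0.2, 0.1, -0.1]
opening: 0.006
```

```bash
cat > look.py <<'E'
import sys,cv2
from h import *
from plant import r
t=sys.argv[1]
o=[]
for n,(x,y) in(('top',(260,110)),('side',(250,150))):
    d=r.snapshot(n);pickle.dump(d,open(n+t+'.pkl','wb'))
    o.append(cv2.resize(d['color'][y:y+110,x:x+150,::-1],None,fx=5,fy=5,interpolation=cv2.INTER_CUBIC)[:, :750])
cv2.imwrite(f'pics/a{t}.png',o[0]);cv2.imwrite(f'pics/b{t}.png',o[1])
s=r.get_state();print(s['clock'],s['tool_pos'].round(4),s['contact_force'].round(1))
E
python3 look.py 1
```

```text
2.6 [ 0.4863 -0.0274  0.117 ] [-0.3 -0.4 -0.3]
```

View pics/b1.png

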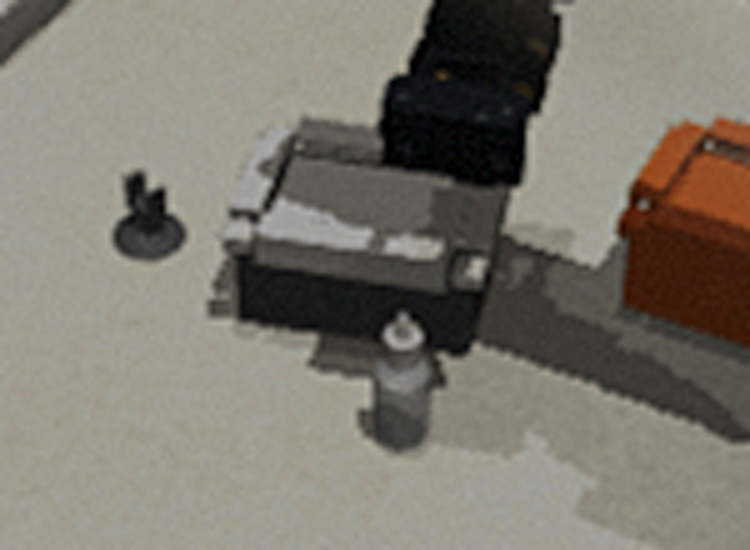

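The side view shows the shut tips over the near rim, about crop (460,150). I'll press slowly and watch the force.

Request:
play_rows:
  targets:
    - [[0, 0, 0], [0, 0, -0.2], 255]
    - [[0, 0, 0], [0, 0, -0.15], 255]
    - [[0, 0, 0], [0, 0, -0.05], 255]
    - [[0, 0, 0], [0, 0, -0.05], 255]
    - [[0, 0, 0], [0, 0, 0], 255]

```text
clock: 3.1
tool_pos: [0.4853, -0.0268, 0.0975]
eef_rot: [-0.702, -0.086, 0.702, -0.086]
contact_force: [0.1, -1.0, -0.1]
opening: 0.01
```

Request:
play_rows:
  targets:
    - [[0, 0, 0], [0, 0, -0.05], 255]
    - [[0, 0, 0], [0, 0, -0.05], 255]
    - [[0, 0, 0], [0, 0, 0], 255]

```text
clock: 3.4
tool_pos: [0.4856, -0.0269, 0.0939]
eef_rot: [0.702, 0.086, -0.702, 0.086]
contact_force: [-0.1, 0.0, 3.3]
opening: 0.007
```

Request:
play_rows:
  targets:
    - [[0, 0, 0], [0, 0, -0.05], 255]
    - [[0, 0, 0], [0, 0, 0], 255]

```text
clock: 3.6
tool_pos: [0.4856, -0.0269, 0.092]
eef_rot: [0.702, 0.086, -0.702, 0.086]
contact_force: [0.5, 0.6, 3.6]
opening: 0.005
```

Request:
play_rows:
  targets:
    - [[0, 0, 0], [0, 0, -0.05], 255]
    - [[0, 0, 0], [0, 0, 0], 255]

```text
clock: 3.8
tool_pos: [0.4855, -0.0269, 0.0913]
eef_rot: [0.702, 0.086, -0.701, 0.086]
contact_force: [-1.5, -0.1, 19.6]
opening: 0.008
```

Request:
play_rows:
  targets:
    - [[0, 0, 0], [0, 0, -0.05], 255]
    - [[0, 0, 0], [0, 0, 0], 255]

```text
clock: 4.0
tool_pos: [0.4855, -0.0269, 0.091]
eef_rot: [0.703, 0.085, -0.701, 0.086]
contact_force: [-6.0, 1.9, 40.0]
opening: 0.007
```

The hard stop is at z = 0.091 (tips at 66 mm), so the near rim is home. Next is the right rim at (0.5545, -0.052).

Request:
play_rows:
  targets:
    - [[0, 0, 0], [0, 0, 0.35], 255]
    - [[0, 0, 0], [0, 0, 0.35], 255]
    - [[0, 0, 0], [0.86, -0.31, 0], 255]
    - [[0, 0, 0], [0.86, -0.31, 0], 255]
    - [[0, 0, 0], [0, 0, 0], 255]

```text
clock: 4.5
tool_pos: [0.5598, -0.0539, 0.1164]
eef_rot: [0.705, 0.084, -0.699, 0.085]
contact_force: [-0.8, 0.1, 1.0]
opening: 0.007
```

Request:
play_rows:
  targets:
    - [[0, 0, 0], [0, 0, -0.2], 255]
    - [[0, 0, 0], [0, 0, -0.15], 255]
    - [[0, 0, 0], [0, 0, -0.05], 255]
    - [[0, 0, 0], [0, 0, -0.05], 255]
    - [[0, 0, 0], [0, 0, 0], 255]

```text
clock: 5.0
tool_pos: [0.5527, -0.0511, 0.0974]
eef_rot: [-0.701, -0.086, 0.703, -0.086]
contact_force: [0.4, 1.0, 0.4]
opening: 0.001
```

Request:
play_rows:
  targets:
    - [[0, 0, 0], [0, 0, -0.05], 255]
    - [[0, 0, 0], [0, 0, -0.05], 255]
    - [[0, 0, 0], [0, 0, -0.05], 255]
    - [[0, 0, 0], [0, 0, -0.02], 255]
    - [[0, 0, 0], [0, 0, 0], 255]

```text
clock: 5.5
tool_pos: [0.553, -0.0511, 0.0914]
eef_rot: [-0.701, -0.086, 0.703, -0.086]
contact_force: [-3.6, 0.3, 8.8]
opening: 0.005
```

Request:
play_rows:
  targets:
    - [[0, 0, 0], [0, 0, -0.04], 255]
    - [[0, 0, 0], [0, 0, 0], 255]

```text
clock: 5.7
tool_pos: [0.5531, -0.0512, 0.0913]
eef_rot: [-0.701, -0.086, 0.702, -0.086]
contact_force: [-5.6, 1.4, 22.3]
opening: 0.006
```

The right rim is home. Next is the left rim at (0.5345, 0.028).

Request:
play_rows:
  targets:
    - [[0, 0, 0], [0, 0, 0.35], 255]
    - [[0, 0, 0], [0, 0, 0.35], 255]
    - [[0, 0, 0], [-0.23, 0.99, 0], 255]
    - [[0, 0, 0], [-0.23, 0.99, 0], 255]
    - [[0, 0, 0], [0, 0, 0], 255]

```text
clock: 6.2
tool_pos: [0.5349, 0.0352, 0.1179]
eef_rot: [0.702, 0.091, -0.701, 0.087]
contact_force: [0.1, 1.1, -0.1]
opening: 0.003
```

Request:
play_rows:
  targets:
    - [[0, 0, 0], [0, 0, 0], 255]
    - [[0, 0, 0], [0, 0, -0.2], 255]
    - [[0, 0, 0], [0, 0, -0.2], 255]
    - [[0, 0, 0], [0, 0, -0.05], 255]
    - [[0, 0, 0], [0, 0, -0.05], 255]

```text
clock: 6.7
tool_pos: [0.5355, 0.0263, 0.0969]
eef_rot: [-0.701, -0.085, 0.702, -0.085]
contact_force: [-2.6, -1.6, 6.3]
opening: 0.009
```

Request:
play_rows:
  targets:
    - [[0, 0, 0], [0, 0, -0.05], 255]
    - [[0, 0, 0], [0, 0, -0.05], 255]
    - [[0, 0, 0], [0, 0, -0.04], 255]
    - [[0, 0, 0], [0, 0, 0], 255]

```text
clock: 7.1
tool_pos: [0.5354, 0.0263, 0.0919]
eef_rot: [-0.702, -0.085, 0.702, -0.086]
contact_force: [-1.7, -1.9, 4.5]
opening: 0.004
```

Request:
play_rows:
  targets:
    - [[0, 0, 0], [0, 0, -0.05], 255]
    - [[0, 0, 0], [0, 0, 0], 255]

```text
clock: 7.3
tool_pos: [0.5354, 0.0263, 0.0913]
eef_rot: [-0.702, -0.085, 0.702, -0.086]
contact_force: [-3.7, -2.2, 18.9]
opening: 0.005
```

Request:
play_rows:
  targets:
    - [[0, 0, 0], [0, 0, -0.02], 255]
    - [[0, 0, 0], [0, 0, 0], 255]

```text
clock: 7.5
tool_pos: [0.5355, 0.0263, 0.0912]
eef_rot: [-0.702, -0.085, 0.702, -0.086]
contact_force: [-5.3, -1.9, 25.3]
opening: 0.005
```

The left rim is home. Last is the far rim at (0.604, 0.003).

Request:
play_rows:
  targets:
    - [[0, 0, 0], [0, 0, 0.35], 255]
    - [[0, 0, 0], [0, 0, 0.35], 255]
    - [[0, 0, 0], [0.86, -0.29, 0], 255]
    - [[0, 0, 0], [0.85, -0.29, 0], 255]
    - [[0, 0, 0], [0, 0, 0], 255]

```text
clock: 8.0
tool_pos: [0.6096, 0.0017, 0.1177]
eef_rot: [0.705, 0.084, -0.699, 0.085]
contact_force: [0.4, 0.6, 0.5]
opening: 0.004
```

Request:
play_rows:
  targets:
    - [[0, 0, 0], [0, 0, 0], 255]
    - [[0, 0, 0], [0, 0, -0.2], 255]
    - [[0, 0, 0], [0, 0, -0.2], 255]
    - [[0, 0, 0], [0, 0, -0.05], 255]
    - [[0, 0, 0], [0, 0, -0.05], 255]

```text
clock: 8.5
tool_pos: [0.603, 0.0047, 0.0965]
eef_rot: [-0.701, -0.086, 0.703, -0.086]
contact_force: [-3.1, 0.9, 7.2]
opening: 0.004
```

Request:
play_rows:
  targets:
    - [[0, 0, 0], [0, 0, -0.05], 255]
    - [[0, 0, 0], [0, 0, -0.05], 255]
    - [[0, 0, 0], [0, 0, -0.04], 255]
    - [[0, 0, 0], [0, 0, -0.03], 255]
    - [[0, 0, 0], [0, 0, 0], 255]

```text
clock: 9.0
tool_pos: [0.603, 0.0048, 0.0914]
eef_rot: [-0.701, -0.086, 0.703, -0.086]
contact_force: [-5.1, 0.6, 12.0]
opening: 0.005
```

Request:
play_rows:
  targets:
    - [[0, 0, 0], [0, 0, -0.04], 255]
    - [[0, 0, 0], [0, 0, 0], 255]

```text
clock: 9.2
tool_pos: [0.6031, 0.0048, 0.0913]
eef_rot: [-0.701, -0.086, 0.702, -0.086]
contact_force: [-8.1, 0.1, 23.5]
opening: 0.002
```

Request:
play_rows:
  targets:
    - [[0, 0, 0], [0, 0, 0.5], 255]
    - [[0, 0, 0], [0, 0, 0.9], 255]
    - [[0, 0, 0], [0, 0, 0.9], 255]
    - [[0, 0, 0], [-0.3, -1, 0.7], 255]
    - [[0, 0, 0], [-0.4, -1, 0], 255]

```text
clock: 9.7
tool_pos: [0.5794, -0.0748, 0.2124]
eef_rot: [0.705, 0.087, -0.698, 0.087]
contact_force: [2.4, -0.7, -0.2]
opening: 0.002
```

Request:
play_rows:
  targets:
    - [[0, 0, 0], [-0.4, -1, 0], 255]
    - [[0, 0, 0], [-0.4, -1, 0], 255]
    - [[0, 0, 0], [-0.4, -1, 0], 255]
    - [[0, 0, 0], [-0.4, -1, 0], 255]
    - [[0, 0, 0], [-0.4, -1, 0], 255]

```text
clock: 10.2
tool_pos: [0.4955, -0.2768, 0.2085]
eef_rot: [0.702, 0.086, -0.702, 0.086]
contact_force: [0.8, -0.3, -0.4]
opening: 0.005
```

Request:
play_rows:
  targets:
    - [[0, 0, 0], [-0.4, -1, 0], 255]
    - [[0, 0, 0], [-0.4, -1, 0], 255]
    - [[0, 0, 0], [-0.2, -0.5, 0], 255]
    - [[0, 0, 0], [0, 0, 0], 255]
    - [[0, 0, 0], [0, 0, 0], 255]

```text
clock: 10.7
tool_pos: [0.4565, -0.3746, 0.2083]
eef_rot: [0.702, 0.086, -0.702, 0.085]
contact_force: [-0.3, 0.6, -0.4]
opening: 0.006
```

```bash
python3 look.py 2; python3 -c "
import cv2,pickle
cv2.imwrite('pics/t2.png',pickle.load(open('top2.pkl','rb'))['color'][:,:,::-1])"
```

```text
10.8 [ 0.4576 -0.3731  0.2084] [ 0.3  0.3 -0. ]
```

View pics/a2.png

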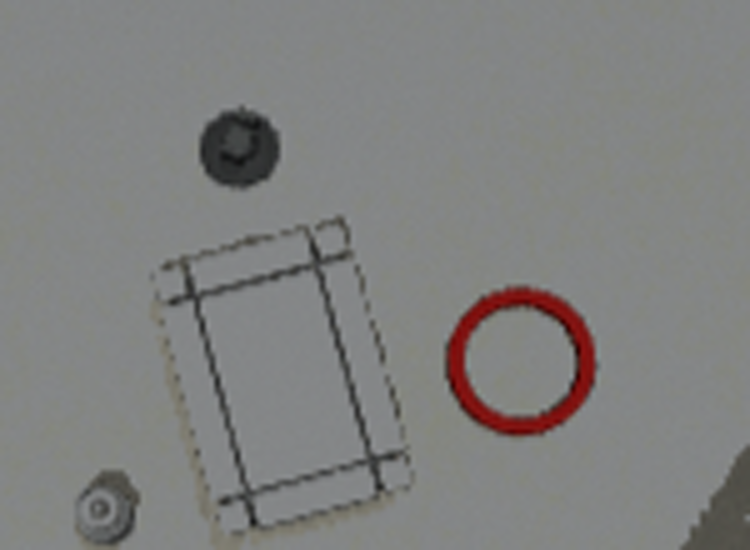

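View pics/b2.png

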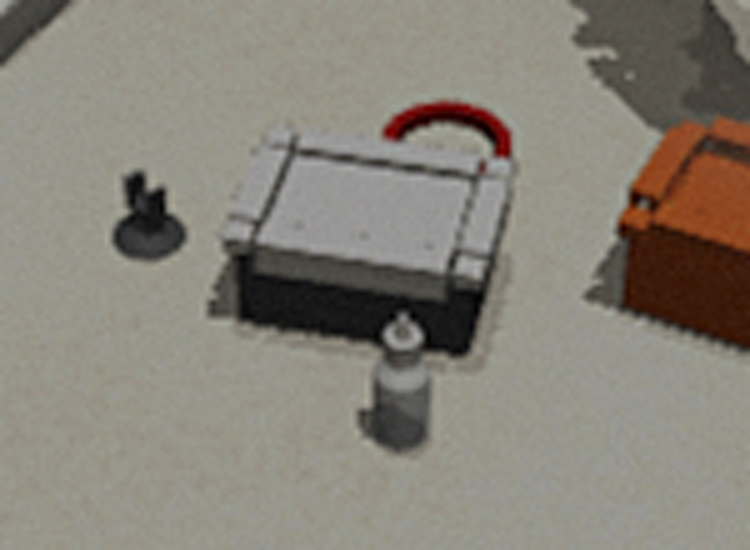

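View pics/t2.png

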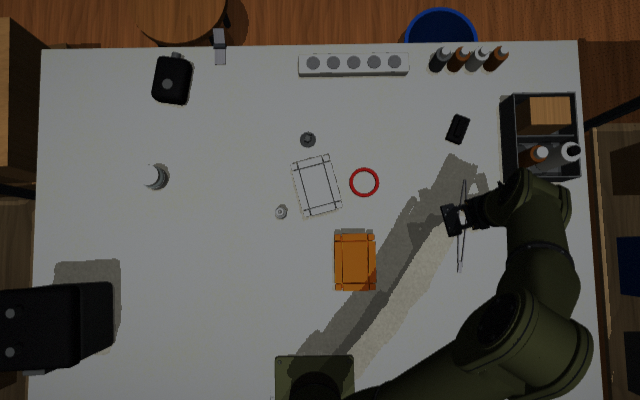

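The side view shows all four rims level with the corner pieces, for example at crop (290,140), (465,265), (495,165) and (235,235). In the top view the box corners match the start, the bystanders are where they were, and the arm is clear.

```bash
python3 -c "
from plant import r
s=r.get_state();print(s['contact_force'],abs(s['qd']).max());print(r.finish_job())"
```

```text
[ 0.33326952  0.28249317 -0.02353402] 0.006485790338336499
the job is handed in; nothing more can be done
None
```

All four rim sections of the white-lidded box are pressed home, and the job was handed in at about 10.8 s on the robot's clock. I pressed with the shut fingertips in the order near, right, left, far.

- **Rims:** each press ended on the hard stop with the fingertips at 66 mm, the height of the corner pieces. The force rose sharply there, to 22–40 N. The near rim read about 40 N at the fingertips, more than needed but well under the 120 N wrist limit. The last side view shows all four rims level with the corners.
- **Box and bystanders:** in the top view the box corners are where they started to within about a pixel (2–3 mm), and nothing else on the shelf has visibly moved. The tweezer is partly hidden by the arm in that view, so I could only check the part that shows.
- **Arm:** it was clear of everything and at rest, with about 0 N contact force.

No check failed. The two yaw estimates for the box differed by about 1–2°, which made no difference to the presses.

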